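Load cell modules onto the test stand with the lifter

TASK

Get the cell modules onto the battery test stand: first swing the stand's red stabiliser leg out until it snaps home against its end stop. Then, using the orange-handled lifter slid under each flat module in turn (do not handle the modules with the fingers), carry every module that lies on the bench over and stand it, right way up on its skids and side by side with the others, wholly on the blue deck inside its lips. After that lay the lifter back down on its yellow rest the way it lay before and, last, press the green start button fully down to begin the test, leaving the leg out and the other things on the bench where they are.

Things in the scene. Friction and masses are not known exactly. Their poses are not given: they have to be found in the camera images.
- module1: flat cell module 96 mm (x) x 92 (y) x 30 high: a grey aluminium plate 14 thick with steel strips and orange terminals on top, on two black skids 16 high, 12 wide, along its whole x length, centred 40 mm either side of the middle. Between them a tunnel 68 wide, 16 high, open at both x ends (alike). 0.22 to 0.37 kg. Origin: centre of its underside, z up. May be absent.
- module2: flat cell module 96 mm (x) x 92 (y) x 30 high: a grey aluminium plate 14 thick with steel strips and orange terminals on top, on two black skids 16 high, 12 wide, along its whole x length, centred 40 mm either side of the middle. Between them a tunnel 68 wide, 16 high, open at both x ends (alike). 0.22 to 0.37 kg. Origin: centre of its underside, z up. May be absent.
- module3: flat cell module 96 mm (x) x 92 (y) x 30 high: a grey aluminium plate 14 thick with steel strips and orange terminals on top, on two black skids 16 high, 12 wide, along its whole x length, centred 40 mm either side of the middle. Between them a tunnel 68 wide, 16 high, open at both x ends (alike). 0.22 to 0.37 kg. Origin: centre of its underside, z up. May be absent.
- lifter: spatula. Steel blade 4 mm thick, 48 wide, flat underside, from 20 mm behind the origin to 114 ahead (+x). Over the origin an upright orange block handle, 40 mm (x) x 24 (y), from 33 to 95 mm above the blade's underside, to grip across y from above; below it a neck 20 wide. 0.16 kg. Origin: blade underside below the handle's middle; +x to the blade's tip, z up. Lies on its rest at the start.
- lifter_tip (a point): middle of the lifter blade's front edge, 114 mm ahead of the lifter's origin
- rest: the lifter's yellow rest, a fixed plate 190 x 90 mm, 3 mm thick, on the bench. Its frame is the lifter's place: origin at bench height under the lifter's origin, +x where the blade points; the plate reaches from 47 mm behind the origin to 143 ahead.
- stand: the test stand, fixed: flat blue deck, top 45 mm above the bench, free area x from -90 to 70 mm, y from -189 to 189; lips 18 mm high and 6 thick at the back (+x) and both ends, none at the front (-x), which faces the robot. Three black patches (0.6 mm proud, for looks) at y = -130, 0, 130. Origin: on the bench, z up. The leg is at the -y end.
- leg (a joint): angle of the red leg, which turns on an upright hinge at the stand's -y end, 95 mm from hinge to post. 0: folded along the stand's -x, beside the deck. 1.571: fully out along its -y, at the stop. Anticlockwise from above as it grows. An over-centre spring holds it folded (5 to 6 N at the post to start it); past about 1.2 rad it snaps to the stop and stays.
- leg_post (a point): top of the round red upright post at the leg's free end (black top), 20 mm in diameter, which stands free from 35 to 108 mm above the bench; the deck end lip (top 63 mm) is 5 mm away when folded: push it or grip it above that
- leg_hinge (a point): the leg's hinge axis, 45 mm above the bench (15, -210 mm in the stand's frame)
- start (a joint): travel of the green start button, straight down into its housing in front of the stand: 0 = up, 0.006 m = fully down (count it pressed beyond 0.0045). Sprung: it takes about 5 N and comes back up by itself.
- start_top (a point): centre of the green button's top face, 36 mm across, when it is up 22 mm above the bench
- spanner: a steel spanner 170 mm long lying in front of the stand, under 15 mm high. A bystander: leave it alone. Origin: centre of its underside.
- driver: a screwdriver 200 mm long lying behind the modules at the right. A bystander: leave it alone. Origin: centre of its underside.
- spray: a spray can, 64 mm across and 190 mm tall, behind the modules. A bystander: leave it alone. Origin: centre of its underside.
- boltjar: a jar 70 mm across and 85 mm tall, behind the stand. A bystander: leave it alone. Origin: centre of its underside.
- tape: a black roll of tape lying flat, 100 mm across and 45 mm high, behind the modules. A bystander: leave it alone. Origin: centre of its underside.
- bracket: a pressed aluminium foot bracket 156 x 60 mm, 30 mm high, behind the stand. A bystander: leave it alone. Origin: centre of its underside.

How it is judged (in metres and radians):
On the way, in this order (a step that is already met when the one before it is completed fails the run):
1. the stand's leg is swung out and seated against its stop (value of joint leg above 1.5 rad), for 0.3 s.
2. every module stands on the deck, clear of the lifter (value of joint leg above 1.5 rad and x of module1 in the frame of stand between -0.05 and 0.03 m and y of module1 in the frame of stand between -0.152 and 0.152 m and z of module1 in the frame of stand between 0.04 and 0.051 m and angle between each of module1, module2, module3's own z axis and vertical below 0.08 rad and x of module2 in the frame of stand between -0.05 and 0.03 m and y of module2 in the frame of stand between -0.152 and 0.152 m and z of module2 in the frame of stand between 0.04 and 0.051 m and x of module3 in the frame of stand between -0.05 and 0.03 m and y of module3 in the frame of stand between -0.152 and 0.152 m and z of module3 in the frame of stand between 0.04 and 0.051 m and contact force between lifter and module1 below 0.05 N and contact force between lifter and module2 below 0.05 N and contact force between lifter and module3 below 0.05 N), for 0.3 s.
3. with the lifter back on its rest, the start button is pressed fully down (x of lifter in the frame of rest between -0.04 and 0.04 m and y of lifter in the frame of rest between -0.035 and 0.035 m and angle between the x axis of lifter and the x axis of rest, either way round below 0.35 rad and angle between lifter's own z axis and vertical below 0.08 rad and height (world z) of lifter below 0.01 m and x of lifter_tip in the frame of rest above 0.05 m and value of joint start above 0.0045 m), for 0.1 s.
At the end, for the whole second after the job is handed in: Leg out (beyond 1.5 rad). Each module level on its skids on the deck, at rest, origin between x -50 and 30, y -152 and 152 mm in the stand's frame. Lifter flat on its rest, within 40 mm along, 35 mm across and 20 degrees, tip the right way. The button was pressed last (value of joint leg above 1.5 rad and x of module1 in the frame of stand between -0.05 and 0.03 m and y of module1 in the frame of stand between -0.152 and 0.152 m and z of module1 in the frame of stand between 0.04 and 0.051 m and angle between each of module1, module2, module3, lifter's own z axis and vertical below 0.08 rad and x of module2 in the frame of stand between -0.05 and 0.03 m and y of module2 in the frame of stand between -0.152 and 0.152 m and z of module2 in the frame of stand between 0.04 and 0.051 m and x of module3 in the frame of stand between -0.05 and 0.03 m and y of module3 in the frame of stand between -0.152 and 0.152 m and z of module3 in the frame of stand between 0.04 and 0.051 m and linear speed of each of module1, module2, module3, lifter below 0.02 m/s and x of lifter in the frame of rest between -0.04 and 0.04 m and y of lifter in the frame of rest between -0.035 and 0.035 m and angle between the x axis of lifter and the x axis of rest, either way round below 0.35 rad and height (world z) of lifter below 0.01 m and x of lifter_tip in the frame of rest above 0.05 m); the robot touches nothing.
It fails at once if the fingers press on a module (contact force between the fingers and module1 above 3 N or contact force between the fingers and module2 above 3 N or contact force between the fingers and module3 above 3 N).
It fails at once if a bystander is moved by more than 50 mm (distance of any of spanner, driver, spray, boltjar, tape, bracket from where it was at the start of the episode above 0.05 m).
Of module1, module2, module3 only 2 to 3 are there at a start; the rules pass over those that are not, and their reading is None.
At some moment in a run one of module1, module2, module3 may be knocked a few centimetres aside while the robot is not near it.
It also fails if it takes over 210 s, if anything falls off the work surface, if the arm or the gripper's body presses on something with over 40 N, if the wrist force passes 120 N, or if a joint passes its speed limit or range.

ROBOT

A 6-joint arm with a two-finger parallel gripper is mounted at the origin on the work surface. World frame = base frame: x ahead of the robot, y to its left, z up, the work surface at z = 0. Lengths are in mm, angles in rad, forces in N, time in s.
With the tool pointing down it reaches from about 275 to 825 mm from the base axis. Payload 4.9 kg.
Tool frame: the origin (TCP) lies between the finger pads; the fingertips stand 17 mm ahead of it and the grasp point (between the pads) lies 2 mm behind it; z points along the fingers, y is the line along which they close (so a half turn about z gives the same grasp; the last joint's range is limited). The gripper opens to 85 mm and grips with 20 to 120 N. Pads are 22 mm wide; open, the fingers measure 114 mm over their backs; the gripper's body (76 mm by 85 mm) begins 54 mm behind the grasp point. The pads swing forward as they close: fully open they stand 13 mm farther back than shut.
Start: joints at [1.054, 0.326, -0.193, 1.052, 0, 1.437], TCP at [205.432, 510.212, 248.281] pointing down, gripper open.
Joint ranges: [-2.65, 2.65], [-0.97, 1.79], [-1.3, 1.35], [-1.93, 2.1], [-1.47, 1.37], [-3.14, 3.14]. Speed limits (rad/s): [2.57, 2.57, 3.14, 3.14, 3.14, 3.14].

INTERFACE

Orientations are given as [roll, pitch, yaw] about the fixed x, y, z axes, in that order (R = Rz(yaw) Ry(pitch) Rx(roll)).
In Python, from bench import move_ptp, movel, move_j, grip, dwell, solve_ik, capture, camera_model, IKError, sign_off, spot_in, regions_of, place_of, read_t, read_qpos, read_joint_velocities, read_effort, read_tcp_pos, read_orientation, read_contact_force, read_wrist_torque, read_opening, read_gripper_force gives the robot as it stands. Calls block until the motion is done:
- move_ptp(position, orientation): joint-space move of the TCP to a pose.
- movel(position, rot=None, max_speed=150, threshold=None): straight line of the TCP; rot=None keeps the orientation; max_speed is the mean speed in mm/s. With threshold (N) it stops when the force on the tool has changed by that much, and returns True; else False.
- move_j(angles): joint-space move.
- grip(opening, effort=None): opening from 0.0 (shut) to 1.0 (fully open); effort is the grip in N (None keeps the last); returns when the fingers have stopped.
- dwell(seconds).
- solve_ik(position, orientation): joint angles nearest the present ones, or None.
- capture(name): name is "side" or "top" or "wrist"; returns (picture, depth): 480x640x3 uint8, blue, green, red; 480x640 float32, mm along the optical axis (not along the pixel's ray), 0 where there is no reading.
- camera_model(name): a dict with "K" (3x3 intrinsics, pixels), "k1" (the pictures are not rectified: a ray, as slopes to the right and down, at radius r is drawn at 1 + k1 r^2 times it, then the intrinsics apply), "position" and "rotation" of the camera in the world. Camera axes: x right, y up, looking along -z (the intrinsics and any distortion apply to the point x, -y, -z); pixel columns grow to the right and rows downward; lengths in mm; the calibration is good to about 2 mm. A picture is of the moment at which its call begins: read the wrist's pose just before it. camera_model takes no time and is no camera call; for the wrist camera it gives the pose at the moment of the call.
A pose or a line that the arm cannot do raises IKError and nothing moves.
- sign_off(): hands the job in; it is judged then, once.
Trained networks look in the newest picture that a camera, given by its name, has taken for a name from the list of things; names that differ only in an ending like _2 or _b are one class to them, and where a whole thing is asked for, a point or a joint stands for the part that bears it (a point fixed in the world has none). Each returns a list of dicts, best first, with "score" (0 to 1); they miss things now and then, are a little off and sometimes report something else, mostly with a low value. They report only what shows in the picture. A call takes as long as a camera call.
- spot_in(camera, name): "point" ([x, y, z] in mm, in the coordinates of the camera as it stood for that picture, good to about 4 mm: the middle of the surface that is visible of it).
- regions_of(camera, name): "pixels" (480x640 bool, what is visible of it).
- place_of(camera, name): "point" ([x, y, z] in mm, in the coordinates of the camera as it stood for that picture, good to about 4 mm: a listed point, or the origin of a listed thing).
Readings, each from a call of its own:
- read_t(): time.
- read_qpos(): joint angles.
- read_joint_velocities(): joint speeds.
- read_effort(): joint torques, N m.
- read_tcp_pos(): TCP position.
- read_orientation(): TCP orientation.
- read_contact_force(): force on the tool from outside, world axes, zero at the start.
- read_wrist_torque(): the same for the moment, N m.
- read_opening(): opening from 0.0 (shut) to 1.0 (fully open).
- read_gripper_force(): force on a finger pad.
Only numpy, scipy, OpenCV 4.12 (cv2) and the standard library are available. Lean on these libraries where they do the work, as an engineer would, in place of code of your own. Each camera call takes 0.05 s, during which the arm holds its last target. There are 200 camera calls.

## Working session

There is one attempt and no reset: what is moved stays moved. The work goes in short steps, each a Python script; the robot and the scene stay as the last script left them, time stands still between calls to the robot, and variables do not carry over. Pictures are saved under pics/ and viewed, at most 14 in all, crops included, and the job is handed in when it is done.

```bash
ls; mkdir -p pics
python3 - <<'E'
from bench import *
import cv2,numpy as np
for n in ["top","side"]:
    im,d=capture(n); cv2.imwrite(f"pics/{n}0.png",im); np.save(f"{n}0.npy",d)
    print(n,{k:np.round(v,3).tolist() for k,v in camera_model(n).items()})
print(read_t())
E
```

```text
bench.py
pics
top {'K': [[529.833, 0.0, 325.83], [0.0, 529.833, 242.016], [0.0, 0.0, 1.0]], 'k1': -0.024, 'position': [425.888, -46.05, 1247.785], 'rotation': [0.124, -0.009, -1.581]}
side {'K': [[436.374, 0.0, 319.595], [0.0, 436.374, 238.025], [0.0, 0.0, 1.0]], 'k1': -0.063, 'position': [-49.747, -752.391, 760.239], 'rotation': [0.952, 0.011, -0.744]}
0.1
```

View pics/top0.png

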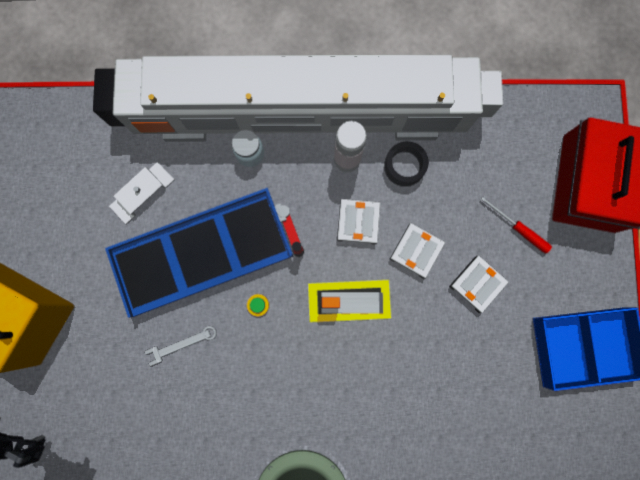

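View pics/side0.png

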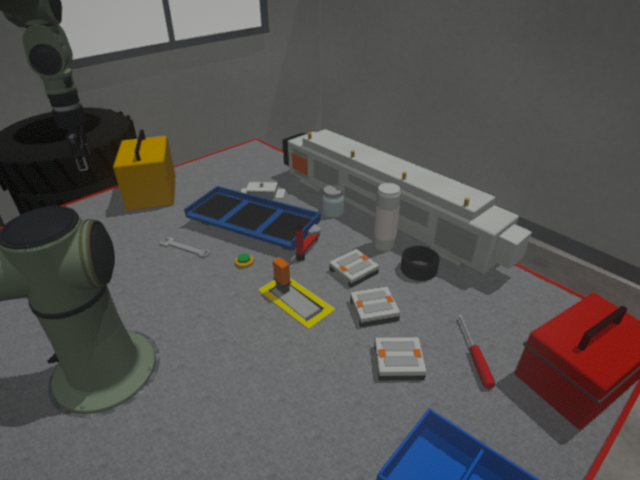

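```bash
cat > h.py <<'E'
from bench import *
import numpy as np, cv2
from scipy.spatial.transform import Rotation as R
def cam(n):
    c=camera_model(n); return c,R.from_euler('xyz',c['rotation']).as_matrix() if np.ndim(c['rotation'])==1 else np.array(c['rotation'])
def rays(n,px):
    c,M=cam(n);px=np.atleast_2d(px).astype(float)
    u=cv2.undistortPoints(px.reshape(-1,1,2),np.array(c['K']),np.array([c['k1'],0,0,0,0.])).reshape(-1,2)
    d=np.c_[u[:,0],-u[:,1],-np.ones(len(u))]
    return np.array(c['position']),d@M.T
def on_z(n,px,z):
    p,d=rays(n,px); return p+d*((z-p[2])/d[:,2])[:,None]
def cloud(n,px,dep):
    p,d=rays(n,px); px=np.atleast_2d(px).astype(int); return p+d*dep[px[:,1],px[:,0]][:,None]
def w(n,pt):
    c,M=cam(n); return np.array(c['position'])+M@np.array(pt)
def rect(n,mask,z):
    """largest blob's min-area rectangle on plane z: centre, sides, angle (of 1st side, rad), world"""
    cs,_=cv2.findContours(mask.astype(np.uint8),cv2.RETR_EXTERNAL,cv2.CHAIN_APPROX_NONE)
    c=max(cs,key=cv2.contourArea).reshape(-1,2)
    P=on_z(n,c,z)[:,:2].astype(np.float32)
    (x,y),(a,b),t=cv2.minAreaRect(P)
    return np.array([x,y]),(a,b),np.deg2rad(t)
E
python3 - <<'E'
from h import *
im,d=capture("top")
names="module1 lifter rest stand leg start spanner driver spray boltjar tape bracket".split()
for n in names:
    for r in regions_of("top",n):
        if r['score']<.3: continue
        ys,xs=np.nonzero(r['pixels']); P=cloud("top",np.c_[xs,ys],d)
        z=np.percentile(P[:,2],[10,50,90]); c,s,t=rect("top",r['pixels'],z[1])
        print(n,round(r['score'],2),len(xs),'z',z.round(),'c',c.round(),'s',np.round(s),'t',round(t,3))
for n in "module1 module2 module3 lifter lifter_tip rest stand leg_post leg_hinge start_top".split():
    for r in place_of("top",n): 
        if r['score']>.3: print(n,round(r['score'],2),w("top",r['point']).round())
s=cv2.imread("pics/side0.png")[230:390,230:450]
cv2.imwrite("pics/c1.png",cv2.resize(s,None,fx=3.6,fy=3.6,interpolation=cv2.INTER_CUBIC))
E
```

```text
module1 0.88 1628 z [27. 31. 34.] c [ 555. -269.] s [ 94. 100.] t 1.033
module1 0.88 1735 z [27. 31. 34.] c [ 479. -409.] s [ 96. 101.] t 0.827
module1 0.74 1622 z [28. 31. 34.] c [ 625. -134.] s [92. 99.] t 1.47
module1 0.64 1692 z [ 3. 29. 33.] c [703. 378.] s [ 73. 155.] t 0.764
module1 0.63 1247 z [ 4.  8. 97.] c [ 440. -117.] s [142.  51.] t 1.541
lifter 0.87 1195 z [ 5.  8. 97.] c [ 438. -117.] s [142.  44.] t 1.56
rest 0.75 1911 z [0. 3. 7.] c [ 443. -110.] s [ 90. 193.] t 0.053
stand 0.81 13467 z [43. 46. 52.] c [561. 221.] s [177. 425.] t 0.339
leg 0.55 375 z [ 30.  36. 109.] c [589.  19.] s [96. 24.] t 0.383
start 0.47 195 z [19. 22. 26.] c [437. 102.] s [35. 32.] t 1.561
spanner 0.55 655 z [ 2.  7. 11.] c [347. 285.] s [ 38. 154.] t 0.418
driver 0.85 592 z [12. 21. 27.] c [ 619. -507.] s [195.  29.] t 0.84
spray 0.74 1271 z [ 57. 182. 192.] c [ 759. -106.] s [ 62. 109.] t 1.367
boltjar 0.68 964 z [23. 83. 88.] c [787. 117.] s [87. 70.] t 0.013
boltjar 0.36 1262 z [ 4.  8. 97.] c [ 438. -118.] s [ 50. 146.] t 0.028
tape 0.73 13330 z [43. 46. 52.] c [559. 220.] s [176. 422.] t 0.348
tape 0.68 1011 z [13. 43. 48.] c [ 759. -247.] s [101. 106.] t 1.563
bracket 0.79 1717 z [ 3. 29. 33.] c [703. 377.] s [ 73. 154.] t 0.748
module1 0.7 [ 632. -135.   -0.]
module1 0.63 [ 554. -274.    1.]
module2 0.7 [ 632. -135.   -0.]
module2 0.63 [ 554. -274.    1.]
module3 0.7 [ 632. -135.   -0.]
module3 0.63 [ 554. -274.    1.]
lifter 0.84 [440. -72.   4.]
lifter_tip 0.91 [ 437. -179.    5.]
rest 0.84 [443. -67.   1.]
stand 0.62 [562. 230.   0.]
leg_post 0.55 [560.   7. 109.]
leg_hinge 0.72 [441. -71.   4.]
leg_hinge 0.57 [647.  40.  47.]
leg_hinge 0.56 [439. -68.   3.]
start_top 0.55 [ 622. -508.   -3.]
start_top 0.53 [436. 102.  20.]
```

View pics/c1.png

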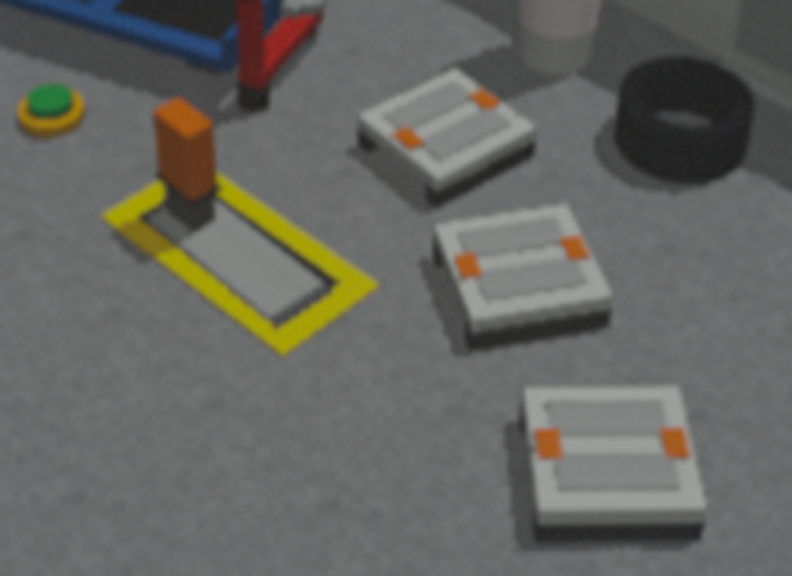

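```bash
cat >> h.py <<'E'
def modules(cam_='top'):
    """terminal pairs -> [(x,y,yaw)] using orange blobs near z=31 and module masks"""
    im,d=capture(cam_); hsv=cv2.cvtColor(im,cv2.COLOR_BGR2HSV)
    o=cv2.inRange(hsv,(5,130,110),(20,255,255)); out=[]
    for r in regions_of(cam_,'module1'):
        m=cv2.dilate(r['pixels'].astype(np.uint8),np.ones((3,3)))
        n,l,st,ce=cv2.connectedComponentsWithStats(o*m)
        i=[k for k in range(1,n) if st[k,4]>=15]
        if len(i)!=2: continue
        P=on_z(cam_,ce[i],31)[:,:2]; v=P[1]-P[0]
        if v[0]<0: v=-v
        L=np.hypot(*v)
        if 50<L<100: out.append((*P.mean(0),np.arctan2(v[1],v[0]),L))
    return out
E
python3 - <<'E'
from h import *
for m in modules(): print(np.round(m,2))
im=cv2.imread("pics/top0.png");hsv=cv2.cvtColor(im,cv2.COLOR_BGR2HSV)
blk=((hsv[...,2]<60)).astype(np.uint8);blk[:185]=0;blk[320:]=0;blk[:,:100]=0;blk[:,295:]=0
n,l,st,ce=cv2.connectedComponentsWithStats(blk)
for k in range(1,n):
    if st[k,4]>300:
        print('patch',rect('top',l==k,45.6),st[k,4])
blue=cv2.inRange(hsv,(105,120,50),(125,255,255));blue[:,300:]=0;blue[320:]=0
for z in(45,63): print('blue',rect('top',blue|blk*255,z))
red=cv2.inRange(hsv,(0,120,60),(4,255,255));
print([ (n,np.round(w('top',r['point']))) for n in ['leg_post'] for r in place_of('top',n)])
# lifter handle top, z=98
o=cv2.inRange(hsv,(5,130,110),(20,255,255));o[:285]=0;o[320:]=0;o[:,:310]=0;o[:,350:]=0
print('handle top@98',rect('top',o,98))
y=cv2.inRange(hsv,(24,130,110),(35,255,255));y[:270]=0;y[330:]=0;y[:,:300]=0;y[:,400:]=0
print('rest',rect('top',y,3));
E
```

```text
[ 5.5754e+02 -2.7163e+02 -5.3000e-01  7.4170e+01]
[ 6.2809e+02 -1.3550e+02 -1.0000e-01  7.3910e+01]
[ 478.08 -413.04   -0.75   73.69]
patch (array([600.10510254, 106.06441498]), (126.09957122802734, 105.22428894042969), np.float64(0.35132783956023833)) 2485
patch (array([554.83807373, 228.60873413]), (126.16382598876953, 104.39775848388672), np.float64(0.3542785887585325)) 2521
patch (array([509.46582031, 350.3302002 ]), (127.02267456054688, 104.86529541015625), np.float64(0.3534804060903221)) 2572
blue (array([556.53686523, 232.21502686]), (171.37911987304688, 396.5160217285156), np.float64(0.35601853176722215))
blue (array([554.58166504, 228.05072021]), (168.81436157226562, 390.58197021484375), np.float64(0.35601853176722215))
[('leg_post', array([557.,   8., 107.]))]
handle top@98 (array([438.92016602, -66.37336731]), (36.714385986328125, 21.454496383666992), np.float64(1.5603439521485536))
rest (array([ 442.88973999, -111.41477966]), (89.91337585449219, 190.3203125), np.float64(0.03512831816777091))
```

```bash
cat >> h.py <<'E'
SY=0.354; S0=np.array([564.,232.1]); 
def st(x,y): return S0+np.array([x*np.cos(SY)-y*np.sin(SY),x*np.sin(SY)+y*np.cos(SY)])
def down(yaw): return [np.pi,0,(yaw+np.pi)%(2*np.pi)-np.pi]
E
python3 - <<'E'
from h import *
print(read_orientation())
H=st(15,-210)
def P(a,z,r=95): t=SY+np.pi+a; return [*(H+r*np.array([np.cos(t),np.sin(t)])),z]
print(P(0,90))
for off in (0,np.pi):
    print(off,[None if (q:=solve_ik(P(a,90),down(SY+a+off))) is None else np.round(q,2).tolist() for a in (0,.5,1,1.5)])
E
```

```text
[-3.14156603e+00  2.69565028e-05  2.75878182e+00]
[np.float64(561.7575456484191), np.float64(7.3891382276302195), 90]
0 [[-0.12, 0.5, -0.37, 0.7, 0.0, 2.67], [-0.18, 0.54, -0.29, 0.74, 0.0, 2.11], [-0.2, 0.61, -0.16, 0.8, 0.0, 1.59], [-0.18, 0.69, -0.02, 0.87, 0.0, 1.1]]
3.141592653589793 [[-0.12, 0.5, -0.37, 0.7, 0.0, -0.47], [-0.18, 0.54, -0.29, 0.74, 0.0, -1.03], [-0.2, 0.61, -0.16, 0.8, 0.0, -1.55], [-0.18, 0.69, -0.02, 0.87, 0.0, -2.04]]
```

Run:
```python
from h import *
H=st(15,-210)
def P(a,z,r=95): t=SY+np.pi+a; return [*(H+r*np.array([np.cos(t),np.sin(t)])),z]
move_ptp(P(0,240),down(SY+np.pi))
# recheck the post from here is cheap: top camera may be blocked, so feel instead
hit=movel(P(0,90),max_speed=150,threshold=8); print('hit',hit,read_tcp_pos())
grip(0.0,30); print('open',read_opening(),read_gripper_force())
fm=0
for a in np.arange(0.125,1.51,0.125):
    movel(P(a,90),down(SY+a+np.pi),max_speed=120); f=read_contact_force(); print(round(a,2),np.round(f,1))
grip(0.7); dwell(.4); print(read_opening(),read_t())
movel([*P(1.5,0)[:2],240]); 
im,d=capture("side"); cv2.imwrite("pics/s1.png",im[150:400,150:500])
for r in place_of("side","leg_post"): print(r['score'],w("side",r['point']).round())
print('want',np.round(P(1.571,108)))
```

```text
hit False [562.49635989   7.40235273  90.849948  ]
open 0.22614954948895813 30.090863406658173
0.12 [-1.4  4.4  5.4]
0.25 [-3.8  4.   6.8]
0.38 [-4.3  3.   8.7]
0.5 [-3.3  3.3  8. ]
0.62 [-4.1  1.2  8.3]
0.75 [-4.2  3.   8.9]
0.88 [-2.7  1.8  7.6]
1.0 [-1.8  3.   6.9]
1.12 [-2.4  2.3  7.8]
1.25 [-2.6  4.5  8.4]
1.38 [-0.3  5.1  7.4]
1.5 [-0.3  5.9  7.2]
0.704504904303895 9.5333
0.57 [685. -54. 103.]
want [684. -49. 108.]
```

View pics/s1.png

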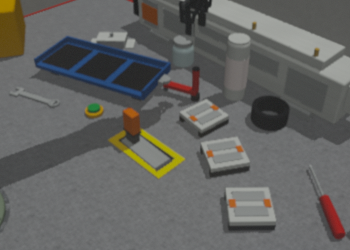

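```bash
cat >> h.py <<'E'
GH=72
def L(xy,z,yaw,speed=150,thr=None):
    """lifter origin to xy, underside at z, blade pointing at yaw"""
    return movel([*xy,z+GH],down(yaw+np.pi),max_speed=speed,threshold=thr)
def u(yaw): return np.array([np.cos(yaw),np.sin(yaw)])
E
python3 - <<'E'
from h import *
ly=-1.575
for xy,z,y in [((439,-67),3,ly),((628,-135)-187*u(-.1),6,-.1),((628,-135)-74*u(-.1),140,-.1),((557,-272)-187*u(-.53),6,-.53),((478,-413)-187*u(-.75),6,-.75),((478,-413)-74*u(-.75),140,-.75),(st(-86,115),140,SY),(st(-250,115),50,SY),(st(-250,-115),50,SY)]:
    q=solve_ik([*xy,z+GH],down(y+np.pi)); print(None if q is None else np.round(q,2))
grip(1.0)
move_ptp([439,-67,240],down(ly+np.pi))
print('hit',movel([439,-67,3+GH],max_speed=120,threshold=10),read_tcp_pos())
f0=read_contact_force()
grip(0,120); print(read_opening()*85,read_gripper_force())
L((439,-67),140,ly); dwell(.3); print(read_contact_force()-f0)
im,d=capture("wrist"); cv2.imwrite("pics/w1.png",im)
im,d=capture("side"); cv2.imwrite("pics/s2.png",im[120:420,150:550])
for m in modules(): print(np.round(m,2).tolist())
E
```

```text
[-0.32  0.35 -0.69  0.54  0.    1.26]
[-0.42  0.36 -0.65  0.56  0.   -0.32]
[-0.36  0.39 -0.2   0.98  0.   -0.26]
[-0.59  0.33 -0.71  0.53  0.   -0.06]
[-0.86  0.34 -0.68  0.54  0.   -0.11]
[-0.84  0.37 -0.23  0.97  0.   -0.09]
[ 0.47  0.34 -0.27  0.96  0.    0.12]
[ 0.53  0.17 -0.77  0.62  0.    0.17]
[-0.1   0.15 -0.8   0.62  0.   -0.45]
hit False [439.49049214 -67.1627903   75.4982184 ]
22.617153663966743 117.2607672214508
[-0.64200767  1.43041582 -1.88924929]
[557.54, -271.63, -0.53, 74.17]
[494.02, -360.66, -0.74, 73.62]
[628.09, -135.5, -0.1, 73.91]
```

View pics/w1.png

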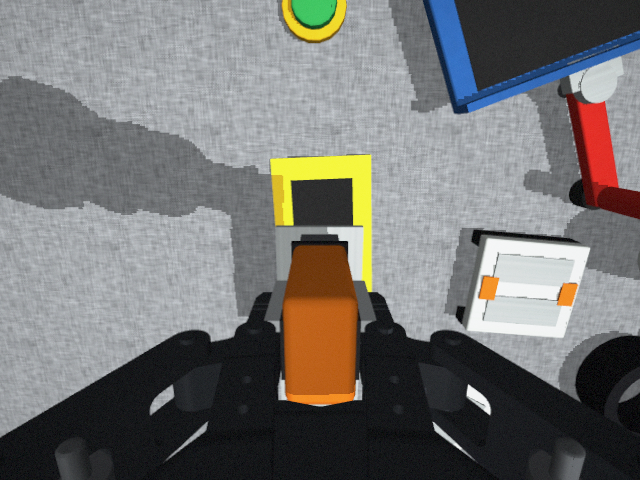

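View pics/s2.png

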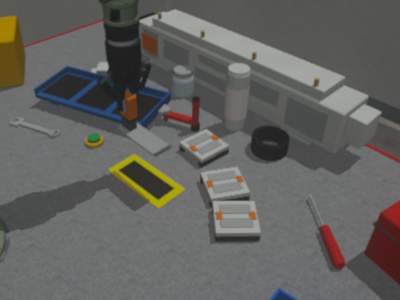

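```bash
cat >> h.py <<'E'
def carry(m,yt,off=74):
    xy=np.array(m[:2]);yw=m[2];d=u(yw)
    L(xy-187*d,60,yw,200); f0=np.array(read_contact_force())
    L(xy-187*d,6,yw,100); print('in hit',L(xy-off*d,6,yw,90,12),np.round(read_tcp_pos()-np.array([*(xy-off*d),0]),1))
    L(xy-off*d,30,yw,40); dwell(.2); print('load',np.round(np.array(read_contact_force())-f0,1))
    L(xy-off*d,130,yw,120)
    im,_=capture('side'); cv2.imwrite(f'pics/carry{yt}.png',im)
def place(yt,off=74,xt=-12):
    L(st(-210,yt),130,SY,150)
    L(st(xt-off,yt),130,SY,150)
    L(st(xt-off,yt),65,SY,80); L(st(xt-off,yt),50,SY,25); dwell(.2)
    print('place f',np.round(read_contact_force(),1))
    L(st(xt-off-150,yt),50,SY,90); L(st(xt-off-150,yt),130,SY,150)
    print('t',read_t())
E
python3 - <<'E'
from h import *
for n in ('lifter_tip','lifter'):
  for r in place_of("side",n)[:1]: print(n,r['score'],w("side",r['point']).round())
print(read_tcp_pos())
ms=modules(); m=min(ms,key=lambda m:abs(m[1]+135)); print(np.round(m,2))
carry(m,115)
for n in ('lifter_tip','lifter','module1'):
  for r in place_of("side",n)[:3]: print(n,r['score'],w("side",r['point']).round())
print(read_tcp_pos())
E
```

```text
lifter_tip 0.83 [ 437. -182.  142.]
lifter 0.9 [441. -71. 142.]
[438.99710608 -66.99166612 211.97984965]
[ 6.2809e+02 -1.3550e+02 -1.0000e-01  7.3910e+01]
in hit False [-0.6  0.1 77.9]
load [ 0.  -1.4 -2.2]
lifter 0.82 [ 556. -133.  130.]
lifter 0.72 [347. 273.   1.]
lifter 0.52 [ 615. -511.   -2.]
module1 0.97 [ 556. -273.   -1.]
module1 0.94 [ 490. -362.   -3.]
module1 0.77 [ 623. -137.  119.]
[ 553.91471815 -128.30529108  201.10158484]
```

View pics/carry115.png

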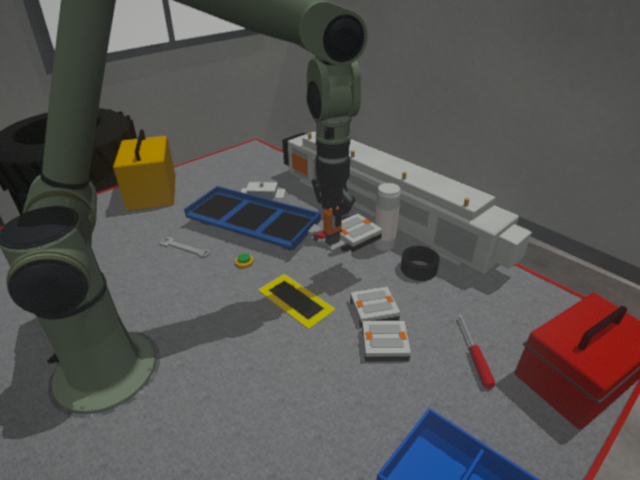

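Run:
```python
from h import *
place(115)
for m in modules(): print(np.round(m,2).tolist())
im,_=capture("top"); 
for r in place_of("top","module1"): print(r['score'],w("top",r['point']).round())
im,_=capture("side"); cv2.imwrite("pics/s3.png",im)
print('want',st(-12,115))
```

```text
place f [-0.1 -0.7 -1.2]
t 32.2833
[557.55, -271.74, -0.53, 74.03]
[493.93, -360.72, -0.75, 73.56]
[518.86, 351.37, 0.36, 76.88]
0.97 [ 553. -276.   -2.]
0.9 [ 494. -361.   -2.]
0.71 [522. 336.  46.]
want [512.87903399 335.80943464]
```

View pics/s3.png

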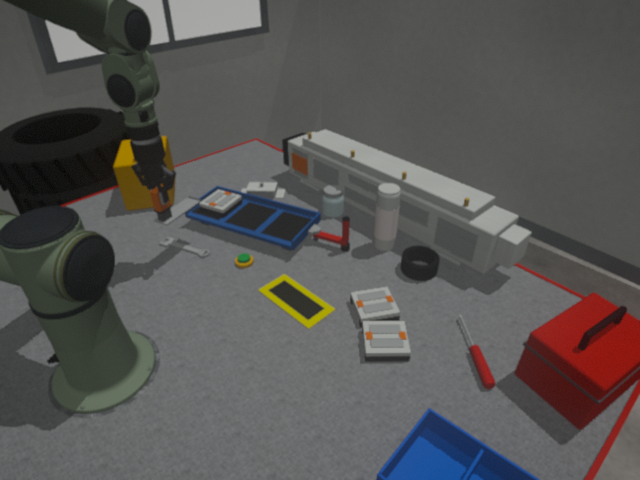

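Run:
```python
from h import *
for y,x0 in ((0,np.array([557,-272])),(-115,np.array([494,-361]))):
    L(st(-200,-60),130,SY,200)
    ms=modules(); m=min(ms,key=lambda m:np.hypot(*(np.array(m[:2])-x0))); print(np.round(m,2))
    if np.hypot(*(np.array(m[:2])-x0))>60: break
    carry(m,y)
    ok=False
    for r in place_of("side","module1"):
        p=w("side",r['point']); print(round(r['score'],2),p.round()); ok|=100<p[2]<140
    if not ok: print('no module on blade'); break
    place(y)
im,_=capture("top"); cv2.imwrite("pics/t4.png",im)
for r in place_of("top","module1"): 
    p=w("top",r['point']); q=p[:2]-S0; print(r['score'],p.round(), 'stand', (q@u(SY)).round(),(q@u(SY+np.pi/2)).round())
for r in place_of("top","leg_post"): print(r['score'],w("top",r['point']).round())
```

```text
[ 5.5754e+02 -2.7163e+02 -5.3000e-01  7.4170e+01]
in hit False [-0.6  0.4 77.9]
load [-2.5  0.8 -2.7]
0.81 [ 557. -275.  115.]
0.64 [ 493. -363.    2.]
0.62 [510. 335.  44.]
place f [-0.5  0.6 -1.7]
t 47.7167
[ 494.02 -360.66   -0.74   73.62]
in hit False [-0.5  0.5 77.9]
load [ 0.7 -0.8 -3.1]
0.77 [ 491. -361.  118.]
0.68 [513. 333.  45.]
0.63 [556. 227.  42.]
place f [-0.1  0.7 -1.6]
t 62.3167
0.66 [596. 124.  46.] stand -8.0 -113.0
0.61 [521. 333.  47.] stand -6.0 110.0
0.57 [553. 224.  48.] stand -13.0 -4.0
0.63 [681. -46. 110.]
```

View pics/t4.png

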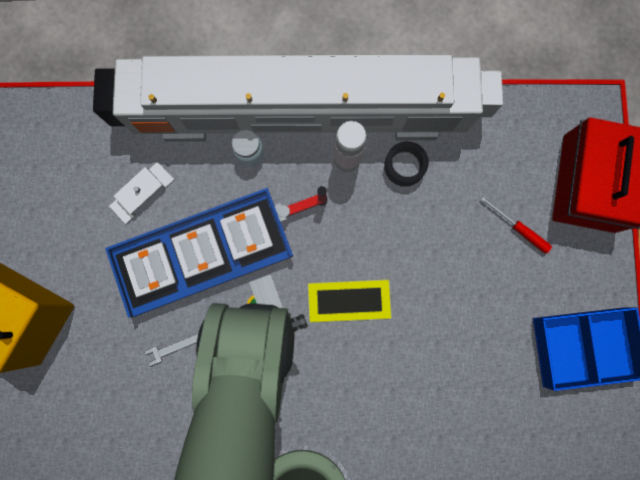

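Run:
```python
from h import *
ly=-1.575; c=(439,-67)
L(c,110,ly,150); L(c,12,ly,100)
print('touch',L(c,2.5,ly,15,8),read_tcp_pos())
grip(1.0); dwell(.3)
movel([*c,240],max_speed=150)
move_ptp([437,102,150],down(ly+np.pi)); grip(0.0,40)
im,d=capture("side")
for n in("lifter","lifter_tip","start_top"):
  for r in place_of("side",n)[:1]: print(n,r['score'],w("side",r['point']).round())
movel([437,102,50],max_speed=120); f0=np.array(read_contact_force())
print('press',movel([437,102,30],max_speed=20,threshold=25),read_tcp_pos(),np.array(read_contact_force())-f0); dwell(.4)
print(read_tcp_pos(),np.array(read_contact_force())-f0)
im,d=capture("side"); cv2.imwrite("pics/s5.png",im[150:350,150:400].repeat(2,0).repeat(2,1))
```

```text
touch True [438.89739625 -66.94089917  75.27971384]
lifter 0.56 [442. -69.   5.]
lifter_tip 0.63 [ 438. -183.    6.]
start_top 0.68 [436.  96.  24.]
press True [437.09854475 102.01453786  32.9275789 ] [-2.49100385 -1.5089754   9.82677233]
[437.09496692 102.00699989  32.91693864] [-1.65499658 -1.7678283  10.00067926]
```

View pics/s5.png

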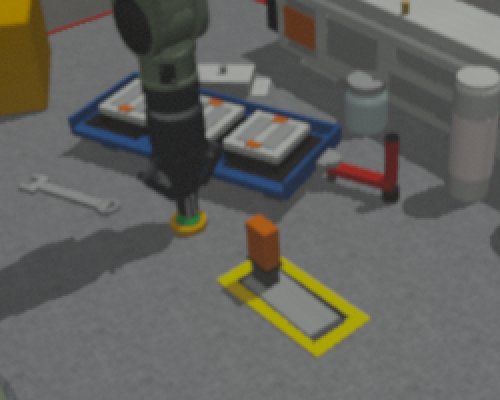

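Run:
```python
from h import *
print(movel([437,102,32],max_speed=5,threshold=25),read_tcp_pos(),read_contact_force()); dwell(.3)
movel([437,102,200],max_speed=100); dwell(.5)
print(read_t(),sign_off())
```

```text
False [437.15875438 102.0075263   32.85309827] [-3.4761368  -1.09916747 15.40004785]
the job is handed in; nothing more can be done
75.3667 None
```

The job is handed in at 75 s on the robot's clock. The leg is out, all three modules stand on the deck, the lifter is back on its rest, and the green button was pressed to its stop last; I did not get a verdict back from the judging.

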